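# Set the cutting-length stop to a sample tube and clamp it

### The arm

A 7-joint arm with a two-finger parallel gripper is mounted at the origin on the work surface. World frame = base frame: x ahead of the robot, y to its left, z up, the work surface at z = 0. Lengths are in m, angles in rad, forces in N, time in s.
With the tool pointing down it reaches from about 0.425 to 0.875 m from the base axis. Payload 4.7 kg.
Tool frame: the origin (TCP) lies between the finger pads, 19 mm behind the fingertips; this is the grasp point; z points along the fingers, y is the line along which they close (so a half turn about z gives the same grasp; the last joint's range is limited). The gripper opens to 85 mm and grips with 20 to 120 N. Pads are 22 mm wide; open, the fingers measure 114 mm over their backs; the gripper's body (76 mm by 85 mm) begins 54 mm behind the grasp point. The pads swing forward as they close: fully open they stand 13 mm farther back than shut.
Start: joints at [1.259, 0.321, -0.07, 1.45, 0.023, 1.371, -0.057], TCP at [0.208, -0.616, 0.25] pointing down, gripper open.
Joint ranges: [-2.86, 2.86], [-0.3, 2.09], [-1.38, 1.24], [0.06, 2.45], [-1.56, 4.7], [0.09, 2.05], [-2.69, 2.69]. Speed limits (rad/s): [2.57, 2.57, 3.14, 3.14, 3.14, 3.14, 3.14].

### API

Orientations are given as a rotation vector (axis times angle).
In Python, from rig import get_state, imaging, ctrl gives the robot as it stands.
- The arm moves only by the tool servo_tool, never from a script. Its argument "moves" is a list that holds one entry, the list of rows, each a list of 7 numbers: the shift along the tool's x, y, z in units of 0.8 m (1.0 is 0.8 m), then the turn, a rotation vector about the tool's x, y, z in units of 30 degrees (1.0 is 30 degrees), then the closure, from -1 (fully open) to 1 (shut). In form: [[[tx, ty, tz, wx, wy, wz, hand], ...]]. A call has 1 to 12 rows; each row is the pose to reach, as a shift and turn from the pose commanded when the call began, along the tool's axes at that moment; what a row does not reach only later rows make up. A row lasts 1/12 s, in which the tool goes at most 41.7 mm and 7.16 degrees, less where a joint would pass 70% of its speed; a pose out of reach is approached as far as the arm can. A call with a number of a shift or a turn outside -1 to 1 is refused whole. A call with a gripper value outside its range is refused whole. The fingers move at their own pace and stop on an object; the grip force is fixed at half the most. Time passes only in rows, so rows that repeat a pose let the fingers close. It gives the time, the measured TCP pose, the force, the opening and the grip force at its end, in the units of the state.
- get_state(): the state, without advancing time (a new reading comes with each control period).
- imaging.camera(name): name is "scene" or "top" or "wrist"; returns a dict with "pixels" (420x560x3 uint8, blue, green, red), "K" (3x3 intrinsics, pixels), "k1" (the pictures are not rectified: a ray, as slopes to the right and down, at radius r is drawn at 1 + k1 r^2 times it, then the intrinsics apply), "rvec" (rotation vector, rad) and "tvec" (3), from world to camera coordinates, as OpenCV has them; the wrist camera has in their place "T_tool_cam" (4x4, takes a point from camera to tool coordinates, whose origin is the TCP and whose axes are the flange's). Camera axes: x right, y down, z forward; pixel columns grow to the right and rows downward; lengths in m; the calibration is good to about 2 mm. A picture is of the moment at which its call begins: read the wrist's pose just before it. There is no depth.
- ctrl.close_job(): hands the job in; it is judged then, once.
The state is a dict: "clock": time; "q": joint angles; "qvel": joint speeds; "joint_torque": joint torques, N m; "tool_pos": TCP position; "ee_rot": TCP orientation; "contact_force": force on the tool from outside, world axes, zero at the start; "wrist_torque": the same for the moment, N m; "opening": finger opening in m; "grip_force": force on a finger pad.
Only numpy, scipy, OpenCV 4.12 (cv2) and the standard library are available. Lean on these libraries where they do the work, as an engineer would, in place of code of your own. Each camera call takes 0.05 s, during which the arm holds its last target. There are 200 camera calls.

### The job

Set the length stop on the measuring rail to the sample tube lying in its channel: loosen the black T-knob anticlockwise until the stop is quite free before you move it, then slide the stop along so that the tube is closed up snugly between the stop plate and the fixed end block. Tighten the knob clockwise again, hand-tight so that the stop is locked but not overtightened, and let go. Leave the other things on the bench where they are.

Things in the scene. Friction and masses are not known exactly. Their poses are not given: they have to be found in the camera images.
- stop_rail: measuring rail fixed on the bench: grey base 440 x 125 x 18 mm with an aluminium bar (46 wide, top 48 above the bench) along its y axis. Origin on the bench under it. On the bar's -x side a 28 mm wide channel (floor 18 mm above the bench, front lip 10 high) holds the sample tube. A fixed steel end block (66 mm high) closes the -y end
- block_face (a point): on the end block's face that looks along the rail's +y, in line with the tube (32 mm above the bench)
- length_stop (a joint): position of the stop carriage along the rail in m = distance from the end block's face to the stop plate's face; grows along the rail's +y; travel 0 to 0.32, starts at 0.235 to 0.285. Free, the carriage slides with about 2 N; clamped, it holds by friction, 0.6 x the clamp's press
- stop_face (a point): middle of the stop plate's face towards the end block. The plate (34 mm across, 14 thick, 22 to 75 mm above the bench) hangs over the channel from the -y end of a grey carriage block (64 x 64 mm, flat top 75 mm above the bench). The knob's vertical axis is 38 mm along the rail's +y and 40 mm along its +x from here
- knob_grip (a point): on the black T-knob's vertical axis, 12 mm below its top and 105 mm above the bench: TCP height for a grip from above. The knob is a bar 74 mm long (point x axis), 14 wide (point y, grip across it), 34 high; its underside is 8 mm above the carriage top, so fingertips 19 mm past this point clear the carriage. Moves with the carriage
- clamp_knob (a joint): angle A of the knob in rad, 0 fully loose to 2.75; grows clockwise seen from above (tightening): the bar's yaw = the rail's yaw minus A. Starts clamped at about 1.7 to 2.25. Where the clamp bites differs every time (worn lining), between 0.55 and 1.55; below the bite the stop is free and the knob takes about 0.06 N m. It stays where it is left, easing back up to 0.1 rad on release
- clamp_pad: hidden pad inside the rail that locks the stop. A cam under the knob advances it 4 mm x (1 - cos A); past the bite it presses 25 N per mm. The knob's resistance rises from the bite on, by 0.1 N m within about 0.2 rad, to some 0.3 to 0.6 N m, jerky, when hand-tight: a press of 50 to 85 N, 2 to 3.4 mm past the bite (0.5 to 0.9 rad); above 95 N is overtight
- sample_tube: loose rectangular steel tube 25 wide x 40 high x 150 mm long lying in the channel along the rail, 0.25 to 0.43 kg. Origin in the middle of its underside, its own y axis along its length. At the start it lies 20 to 50 mm away from the end block and short of the stop plate; it slides along the channel when pushed with 1 to 3 N
- spray_can: bystander: spray can, 64 mm across, 190 mm tall, standing; origin at the centre of its underside
- wrench: bystander: wrench 190 mm long lying on the bench
- fastener_bin: bystander: red open bin 130 x 100 x 60 mm; origin at the centre of its underside
- carton: bystander: cardboard box 110 x 150 x 80 mm; origin at the centre of its underside
There are look-alikes about, which are no part of the job. Of the things that look like the sample_tube, the middle-sized one is meant.

How it is judged:
By the outcome, as a careful person would: the job done as asked, in the order asked, and still so for the second after the job is handed in, with the robot touching nothing.
It also fails if it takes over 51 s, if anything falls off the work surface, if the arm or the gripper's body presses on something with over 40 N, if the wrist force passes 120 N, or if a joint passes its speed limit or range.

## Working session

There is one attempt and no reset: what is moved stays moved. The work goes in short steps, Python scripts to look and compute and a tool call to move; the robot and the scene stay as the last step left them, time stands still between calls to the robot, and variables do not carry over. Pictures are saved under pics/ and viewed, at most 10 in all, crops included, and the job is handed in when it is done.

Besides the shell and the picture viewer there is one more tool, called by a JSON object that holds its "fn" and its "kwargs". servo_tool: Moves the arm, as the interface text tells. Shifts and turns lie within -1 to 1; 1 stands for 0.8 m of shift or 30 degrees of turn. Its arguments: {"type":"object","properties":{"moves":{"type":"array","items":{"type":"array","items":{"type":"array","items":{"type":"number"}}}}},"required":["moves"]}

```bash
mkdir -p pics; ls; cat > h.py <<'E'
import numpy as np, cv2
from scipy.spatial.transform import Rotation as R
from rig import get_state, imaging, ctrl
def cam(n):
    s=get_state(); c=imaging.camera(n)
    if n=="wrist":
        T=np.eye(4);T[:3,:3]=R.from_rotvec(s["ee_rot"]).as_matrix();T[:3,3]=s["tool_pos"]
        W=T@np.array(c["T_tool_cam"])
    else:
        W=np.eye(4);r=R.from_rotvec(np.ravel(c["rvec"])).as_matrix();W[:3,:3]=r.T;W[:3,3]=-r.T@np.ravel(c["tvec"])
    return dict(img=np.array(c["pixels"]),K=np.array(c["K"]),k1=float(c["k1"]),W=W)
def ray(c,uv):
    uv=np.array(uv,float).reshape(-1,1,2)
    p=cv2.undistortPoints(uv,c["K"],np.array([c["k1"],0,0,0,0.]))[:,0]
    d=np.c_[p,np.ones(len(p))]@c["W"][:3,:3].T
    return c["W"][:3,3],d
def onz(c,uv,z):
    o,d=ray(c,uv); return o+d*((z-o[2])/d[:,2])[:,None]
def proj(c,P):
    V=np.linalg.inv(c["W"]);rv=cv2.Rodrigues(V[:3,:3])[0]
    return cv2.projectPoints(np.array(P,float).reshape(-1,1,3),rv,V[:3,3],c["K"],np.array([c["k1"],0,0,0,0.]))[0][:,0]
def tri(cs,uvs):
    A=np.zeros((3,3));b=np.zeros(3)
    for c,uv in zip(cs,uvs):
        o,d=ray(c,uv);d=d[0]/np.linalg.norm(d[0]);M=np.eye(3)-np.outer(d,d);A+=M;b+=M@o
    return np.linalg.solve(A,b)
E
python3 - <<'E'
from h import *
import pickle
cs={n:cam(n) for n in("top","scene","wrist")}
pickle.dump(cs,open("c0.pkl","wb"))
for n in cs: cv2.imwrite(f"pics/{n}0.png",cs[n]["img"]);print(n,cs[n]["W"].round(3).tolist(),cs[n]["k1"])
print(get_state())
E
```

```text
pics
top [[-0.003, -0.988, 0.157, 0.359], [-1.0, 0.007, 0.023, 0.002], [-0.024, -0.157, -0.987, 1.098], [0.0, 0.0, 0.0, 1.0]] -0.1007133080759391
scene [[-0.024, 0.592, -0.806, 1.307], [1.0, 0.015, -0.018, 0.02], [0.001, -0.806, -0.592, 0.673], [0.0, 0.0, 0.0, 1.0]] -0.07955016436053344
wrist [[0.32, -0.912, -0.257, 0.272], [-0.947, -0.309, -0.084, -0.595], [-0.003, 0.271, -0.963, 0.373], [0.0, 0.0, 0.0, 1.0]] -0.036848374144586964
{'clock': 0.15, 'q': array([ 1.25910324,  0.32168398, -0.0701186 ,  1.45145547,  0.02259901,
        1.37079903, -0.05685121]), 'qvel': array([ 0.00042032, -0.00053559,  0.00052389, -0.00568444,  0.0016832 ,
       -0.00028449,  0.00076874]), 'joint_torque': array([ 2.38628090e-04, -4.94096303e+01, -3.82617060e-01, -3.14683950e+01,
        1.30551486e-02,  8.28994234e-03, -4.90401840e-05]), 'tool_pos': array([ 0.20788685, -0.61543106,  0.24912422]), 'ee_rot': array([-3.09847284e+00, -5.09412150e-01,  5.16300434e-04]), 'contact_force': array([ 0.32819817,  0.5289072 , -0.21408998]), 'wrist_torque': array([-0.02740519,  0.03568886, -0.0304863 ]), 'grip_force': 0.0, 'opening': 0.08551433105446578}
```

View pics/top0.png

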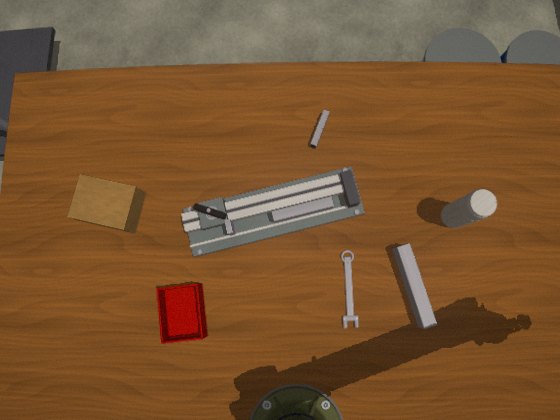

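View pics/scene0.png

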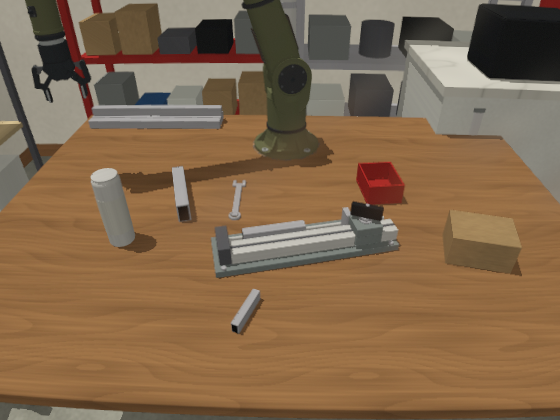

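The picture shows the rail from (190,230) to (360,190) in the top view, with the end block at the right (350,188). The stop carriage and knob are at about (210,212). Three things look like the tube: small at (319,128), large at (415,286) and the middle one at (303,209), which lies in the channel. The middle-sized one fits the description. I'll confirm this in a crop.

```bash
python3 - <<'E'
from h import *
import pickle
cs=pickle.load(open("c0.pkl","rb"))
a=cs["top"]["img"][160:260,175:370];b=cs["scene"]["img"][195:275,205:405]
a=cv2.resize(a,None,fx=4,fy=4,interpolation=cv2.INTER_CUBIC);b=cv2.resize(b,(780,312),interpolation=cv2.INTER_CUBIC)
c=np.vstack([a[20:300],b]);cv2.imwrite("pics/crop0.png",c);print(c.shape)
E
```

```text
(592, 780, 3)
```

View pics/crop0.png

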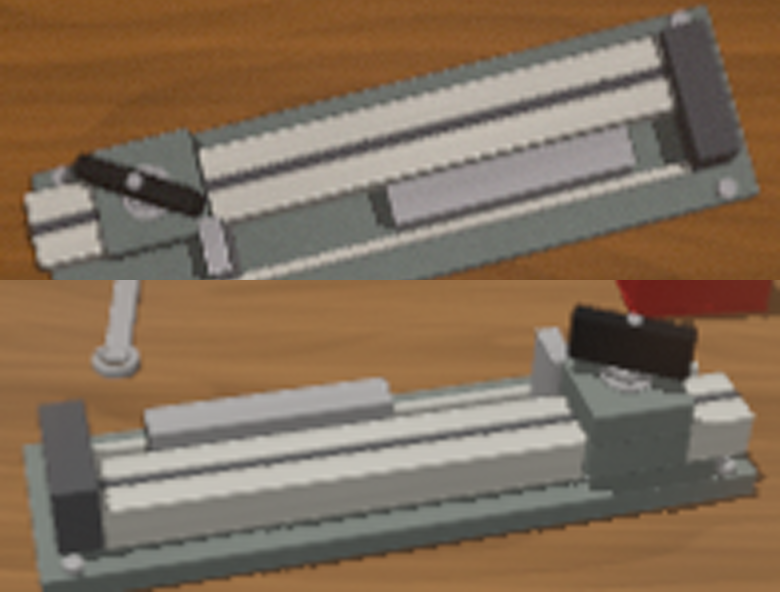

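The crop confirms it: the middle-sized tube, crop (390–630, 130–225), lies in the channel, short of both the block and the plate. The stop plate is at (213,245), and the knob pin is at (135,182) in the top view and (635,320) in the scene view.

```bash
python3 - <<'E'
from h import *
import pickle
cs=pickle.load(open("c0.pkl","rb"));t,s=cs["top"],cs["scene"]
T=lambda x,y:(175+x/4,165+y/4); S=lambda x,y:(205+x/3.9,195+(y-280)/3.9)
print("knob top pin",tri([t,s],[T(135,182),S(635,320)]))
print("block top corner(+x,+y)",tri([t,s],[T(667,33),S(97,488)]), "(other)",tri([t,s],[T(697,165),S(82,405)]))
m=(t["img"].max(2)<40).astype(np.uint8);m[:195]=0;m[225:]=0;m[:,:185]=0;m[:,235:]=0
cn=max(cv2.findContours(m,0,2)[0],key=cv2.contourArea);q=onz(t,cn[:,0],.117)[:,:2]
r=cv2.minAreaRect(q.astype(np.float32)*1000);b=cv2.boxPoints(r);print("bar",r)
e=b[0]-b[1] if np.linalg.norm(b[0]-b[1])>np.linalg.norm(b[1]-b[2]) else b[1]-b[2];print("bar yaw",np.degrees(np.arctan2(e[1],e[0])))
# rail dir: bar slot edges in top at z .048, tube edges at z .058
for p,qv,z in [((205,145),(650,38),.048),((215,215),(670,105),.048),((395,228),(632,165),.058),((388,185),(625,128),.058)]:
    P=onz(t,[T(*p),T(*qv)],z);d=P[0]-P[1];print(P.round(4).tolist(),np.degrees(np.arctan2(d[1],d[0]))-90)
print("plate", onz(t,[T(222,218),T(235,270)],.075).round(4).tolist(),"block face",onz(t,[T(663,33),T(697,165)],.066).round(4).tolist())
E
```

```text
knob top pin [0.52235274 0.19738923 0.11334156]
block top corner(+x,+y) [ 0.61995938 -0.11363643  0.06102032] (other) [ 0.53960017 -0.1316692   0.05628844]
bar ((505.314208984375, 161.91343688964844), (2.2880635261535645, 2.2954702377319336), 89.60566711425781)
bar yaw 179.60541
[[0.5557, 0.1671, 0.048], [0.6203, -0.1057, 0.048]] 13.319637913462671
[[0.5124, 0.1602, 0.048], [0.5782, -0.1169, 0.048]] 13.3558653851439
[[0.5024, 0.0504, 0.058], [0.5395, -0.092, 0.058]] 14.631690825671939
[[0.5285, 0.0546, 0.058], [0.5622, -0.0882, 0.058]] 13.285392844037858
plate [[0.5067, 0.152, 0.075], [0.4757, 0.1438, 0.075]] block face [[0.6188, -0.1118, 0.066], [0.5379, -0.13, 0.066]]
```

```bash
cat >> h.py <<'E'
def go(pos,yaw):  # units for a move from measured pose to tool-down pose
    s=get_state();r0=R.from_rotvec(s["ee_rot"]);r1=R.from_euler("z",yaw,degrees=True)*R.from_euler("x",180,degrees=True)
    sh=r0.inv().apply(np.array(pos)-s["tool_pos"])/.8; w=(r0.inv()*r1).as_rotvec(degrees=True)/30
    return sh.round(4).tolist(),w.round(4).tolist()
def st():
    s=get_state();x=R.from_rotvec(s["ee_rot"]).as_matrix()
    print("t %.2f"%s["clock"],"pos",s["tool_pos"].round(4),"yaw %.2f"%np.degrees(np.arctan2(x[1,0],x[0,0])),"tilt",x[:2,2].round(4),"F",s["contact_force"].round(2),"M",s["wrist_torque"].round(3),"q",s["q"].round(2),"open %.4f g %.1f"%(s["opening"],s["grip_force"]))
E
python3 -c "
from h import *
st();print(go([.37,-.21,.25],43),go([.522,.197,.25],67.8))"
```

```text
t 0.15 pos [ 0.2079 -0.6154  0.2491] yaw 18.67 tilt [-0.0006  0.0014] F [ 0.33  0.53 -0.21] M [-0.027  0.036 -0.03 ] q [ 1.26  0.32 -0.07  1.45  0.02  1.37 -0.06] open 0.0855 g 0.0
([0.3542, -0.4152, -0.0005], [-0.003, -0.0005, -0.8109]) ([0.6971, -0.8364, 0.0002], [-0.0029, -0.0011, -1.6376])
```

{"fn": "servo_tool", "kwargs": {"moves": [[[0.354,-0.415,0,0,0,-0.81,-1],[0.354,-0.415,0,0,0,-0.81,-1],[0.354,-0.415,0,0,0,-0.81,-1],[0.354,-0.415,0,0,0,-0.81,-1],[0.354,-0.415,0,0,0,-0.81,-1],[0.354,-0.415,0,0,0,-0.81,-1],[0.354,-0.415,0,0,0,-0.81,-1],[0.354,-0.415,0,0,0,-0.81,-1],[0.354,-0.415,0,0,0,-0.81,-1],[0.354,-0.415,0,0,0,-0.81,-1],[0.354,-0.415,0,0,0,-0.81,-1],[0.354,-0.415,0,0,0,-0.81,-1]]]}}

```text
clock: 1.15
tool_pos: [0.372, -0.2056, 0.2503]
ee_rot: [2.918, 1.163, 0.001]
contact_force: [0.7, 0.3, 0.9]
opening: 0.0852
grip_force: 0.0
```

```bash
python3 -c "
from h import *
st();print(go([.50,.15,.25],67.8))"
```

```text
t 1.15 pos [ 0.372  -0.2056  0.2503] yaw 43.46 tilt [ 0.0006 -0.0001] F [0.69 0.27 0.87] M [-0.021  0.01   0.038] q [ 0.96 -0.16 -0.46  1.95 -0.07  1.33 -0.29] open 0.0852 g 0.0
([0.4218, -0.2126, 0.0004], [0.001, -0.0004, -0.8113])
```

{"fn": "servo_tool", "kwargs": {"moves": [[[0.422,-0.213,0,0,0,-0.811,-1],[0.422,-0.213,0,0,0,-0.811,-1],[0.422,-0.213,0,0,0,-0.811,-1],[0.422,-0.213,0,0,0,-0.811,-1],[0.422,-0.213,0,0,0,-0.811,-1],[0.422,-0.213,0,0,0,-0.811,-1],[0.422,-0.213,0,0,0,-0.811,-1],[0.422,-0.213,0,0,0,-0.811,-1],[0.422,-0.213,0,0,0,-0.811,-1],[0.422,-0.213,0,0,0,-0.811,-1],[0.422,-0.213,0,0,0,-0.811,-1],[0.422,-0.213,0,0,0,-0.811,-1]]]}}

```text
clock: 2.15
tool_pos: [0.501, 0.1428, 0.2493]
ee_rot: [-2.615, -1.74, 0.003]
contact_force: [-0.0, -1.0, -0.8]
opening: 0.085
grip_force: 0.0
```

```bash
python3 - <<'E'
from h import *
import pickle
st();c=cam("wrist");pickle.dump(c,open("w1.pkl","wb"));cv2.imwrite("pics/w1.png",c["img"])
print(go([.522,.197,.20],67.8),proj(c,[.522,.197,.117]))
E
```

```text
t 2.15 pos [0.501  0.1428 0.2493] yaw 67.27 tilt [-0.0015 -0.0006] F [-0.02 -0.98 -0.79] M [-0.02   0.004 -0.031] q [ 0.55  0.12 -0.94  1.74  0.1   1.33 -0.8 ] open 0.0850 g 0.0
([0.0737, -0.0024, 0.0617], [-0.0009, 0.0032, -0.0212]) [[281.1529861  133.83693708]]
```

View pics/w1.png

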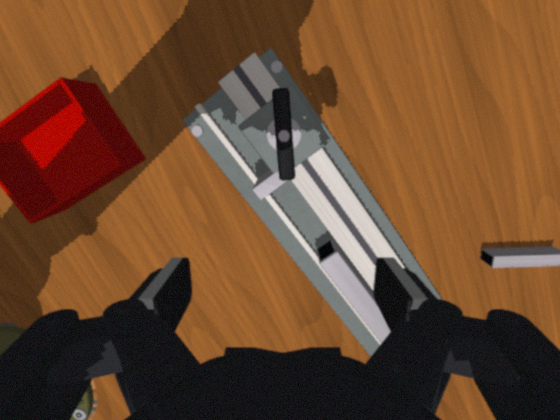

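The wrist view shows the black bar from (281,90) to (287,180), with its pin at (284,135), close to the predicted (281,134). I'll move over it for a second view.

{"fn": "servo_tool", "kwargs": {"moves": [[[0.074,-0.002,0.06,0,0,-0.02,-1],[0.074,-0.002,0.06,0,0,-0.02,-1],[0.074,-0.002,0.06,0,0,-0.02,-1],[0.074,-0.002,0.06,0,0,-0.02,-1],[0.074,-0.002,0.06,0,0,-0.02,-1],[0.074,-0.002,0.06,0,0,-0.02,-1]]]}}

```text
clock: 2.7
tool_pos: [0.5231, 0.1972, 0.203]
ee_rot: [2.607, 1.749, 0.001]
contact_force: [-0.3, 0.4, 0.7]
opening: 0.0851
grip_force: 0.0
```

```bash
python3 - <<'E'
from h import *
import pickle
st();c=cam("wrist");pickle.dump(c,open("w2.pkl","wb"));cv2.imwrite("pics/w2.png",c["img"])
ps=[]
for k in (pickle.load(open("w1.pkl","rb")),c):
    u0,v0=proj(k,[.522,.197,.117])[0]
    m=(k["img"].max(2)<45).astype(np.uint8)
    n,l,stt,ce=cv2.connectedComponentsWithStats(m)
    i=min([i for i in range(1,n) if stt[i,4]>200],key=lambda i:np.hypot(*(ce[i]-[u0,v0])))
    cn=max(cv2.findContours((l==i).astype(np.uint8),0,2)[0],key=cv2.contourArea)
    b=cv2.boxPoints(cv2.minAreaRect(cn));b=b[np.argsort(b[:,1])];e0,e1=b[:2].mean(0),b[2:].mean(0)
    P=onz(k,[e0,e1],.117);d=P[0]-P[1];print((u0,v0),stt[i],e0,e1,P.round(4).tolist(),P.mean(0).round(4),np.degrees(np.arctan2(d[1],d[0])),np.linalg.norm(d))
E
```

```text
t 2.70 pos [0.5231 0.1972 0.203 ] yaw 67.72 tilt [ 0.0019 -0.0017] F [-0.27  0.43  0.65] M [-0.013 -0.003  0.061] q [ 0.42  0.28 -0.95  1.72  0.24  1.27 -0.98] open 0.0851 g 0.0
(np.float64(281.1529861009348), np.float64(133.8369370823067)) [ 272   88   22   91 1233] [279.93774  88.00391] [285.57977 178.27628] [[0.5346, 0.2296, 0.117], [0.5114, 0.1621, 0.117]] [0.523  0.1958 0.117 ] 70.96359243033878 0.07134805858765242
(np.float64(281.27862371959844), np.float64(220.86557436000209)) [ 272  165   24  102 1214] [279.76175 165.40295] [287.52646 266.34412] [[0.536, 0.2339, 0.117], [0.5128, 0.1623, 0.117]] [0.5244 0.1981 0.117 ] 72.00410749583044 0.07527482468400844
```

View pics/w2.png

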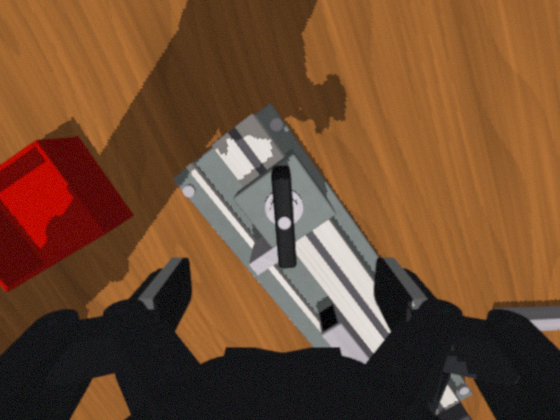

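The second view shows the bar from (280,165) to (287,266), with the pin at (284,223). The bar is turned about 3–4° more than the tool.

```bash
python3 - <<'E'
from h import *
import pickle
a,b=[pickle.load(open(f,"rb")) for f in("w1.pkl","w2.pkl")]
print(tri([a,b],[(284,135),(284,223)]),onz(b,[(284,223)],.117))
print(go([.524,.197,.105],71.2))
E
```

```text
[0.5236264  0.19541797 0.11926416] [[0.52318912 0.19478297 0.117     ]]
([0.0, 0.0009, 0.1227], [0.0053, 0.0013, -0.1158])
```

{"fn": "servo_tool", "kwargs": {"moves": [[[0,0.001,0.122,0,0,-0.115,-1],[0,0.001,0.122,0,0,-0.115,-1],[0,0.001,0.122,0,0,-0.115,-1],[0,0.001,0.122,0,0,-0.115,-1],[0,0.001,0.122,0,0,-0.115,-1],[0,0.001,0.122,0,0,-0.115,1],[0,0.001,0.122,0,0,-0.115,1],[0,0.001,0.122,0,0,-0.115,1],[0,0.001,0.122,0,0,-0.115,1],[0,0.001,0.122,0,0,-0.115,1],[0,0.001,0.122,0,0,-0.115,1],[0,0.001,0.122,0,0,-0.115,1]]]}}

```text
clock: 3.75
tool_pos: [0.5247, 0.1987, 0.1052]
ee_rot: [2.551, 1.83, 0.004]
contact_force: [4.5, -1.2, 1.6]
opening: 0.0134
grip_force: 60.8
```

```bash
python3 -c "
from h import *
st()"
```

```text
t 3.75 pos [0.5247 0.1987 0.1052] yaw 71.31 tilt [0.0029 0.0002] F [ 4.49 -1.19  1.58] M [ 0.029 -0.169  0.261] q [ 0.36  0.39 -0.91  1.82  0.35  1.1  -1.  ] open 0.0134 g 60.8
```

{"fn": "servo_tool", "kwargs": {"moves": [[[0,0,0,0,0,-0.1,1],[0,0,0,0,0,-0.2,1],[0,0,0,0,0,-0.3,1],[0,0,0,0,0,-0.4,1],[0,0,0,0,0,-0.5,1],[0,0,0,0,0,-0.5,1]]]}}

```text
clock: 4.25
tool_pos: [0.524, 0.199, 0.1051]
ee_rot: [2.29, 2.15, 0.002]
contact_force: [2.8, -2.0, 3.5]
opening: 0.0132
grip_force: 61.0
```

```bash
python3 -c "
from h import *
st()"
```

```text
t 4.25 pos [0.524  0.199  0.1051] yaw 86.38 tilt [0.0012 0.0005] F [ 2.76 -1.97  3.53] M [0.157 0.165 0.265] q [ 0.4   0.41 -0.97  1.82  0.38  1.11 -0.76] open 0.0132 g 61.0
```

{"fn": "servo_tool", "kwargs": {"moves": [[[0,0,0,0,0,-0.1,1],[0,0,0,0,0,-0.2,1],[0,0,0,0,0,-0.3,1],[0,0,0,0,0,-0.4,1],[0,0,0,0,0,-0.5,1]]]}}

```text
clock: 4.67
tool_pos: [0.5234, 0.1988, 0.105]
ee_rot: [1.991, 2.43, -0.0]
contact_force: [1.0, -1.0, 5.7]
opening: 0.0131
grip_force: 61.1
```

```bash
python3 -c "
from h import *
st()"
```

```text
t 4.67 pos [0.5234 0.1988 0.105 ] yaw 101.34 tilt [ 0.0002 -0.0003] F [ 1.03 -0.95  5.72] M [ 0.013  0.44  -0.011] q [ 0.44  0.43 -1.02  1.82  0.41  1.12 -0.52] open 0.0131 g 61.1
```

{"fn": "servo_tool", "kwargs": {"moves": [[[0,0,0,0,0,-0.1,1],[0,0,0,0,0,-0.2,1],[0,0,0,0,0,-0.3,1],[0,0,0,0,0,-0.4,1],[0,0,0,0,0,-0.5,1]]]}}

```text
clock: 5.08
tool_pos: [0.5229, 0.1986, 0.105]
ee_rot: [-1.657, -2.669, 0.002]
contact_force: [-1.4, -3.5, 7.8]
opening: 0.013
grip_force: 61.5
```

```bash
python3 -c "
from h import *
st()"
```

```text
t 5.08 pos [0.5229 0.1986 0.105 ] yaw 116.34 tilt [-0.0009 -0.0012] F [-1.45 -3.48  7.76] M [-0.134  0.636 -0.105] q [ 0.47  0.46 -1.07  1.82  0.45  1.13 -0.29] open 0.0130 g 61.5
```

{"fn": "servo_tool", "kwargs": {"moves": [[[0,0,0,0,0,-0.1,1],[0,0,0,0,0,-0.2,1],[0,0,0,0,0,-0.3,1],[0,0,0,0,0,-0.4,1],[0,0,0,0,0,-0.5,1]]]}}

```text
clock: 5.5
tool_pos: [0.5223, 0.1984, 0.105]
ee_rot: [-1.294, -2.862, 0.004]
contact_force: [-3.3, -4.4, 9.7]
opening: 0.0128
grip_force: 61.8
```

```bash
python3 -c "
from h import *
st()"
```

```text
t 5.50 pos [0.5223 0.1984 0.105 ] yaw 131.35 tilt [-0.0021 -0.0022] F [-3.32 -4.4   9.69] M [-0.336  0.914 -0.122] q [ 0.51  0.49 -1.12  1.82  0.48  1.15 -0.06] open 0.0128 g 61.8
```

{"fn": "servo_tool", "kwargs": {"moves": [[[0,0,0,0,0,-0.1,1],[0,0,0,0,0,-0.2,1],[0,0,0,0,0,-0.3,1],[0,0,0,0,0,-0.4,1],[0,0,0,0,0,-0.5,1]]]}}

```text
clock: 5.92
tool_pos: [0.5215, 0.1993, 0.105]
ee_rot: [-0.907, -3.005, 0.003]
contact_force: [-5.5, -2.8, 9.9]
opening: 0.0128
grip_force: 61.8
```

```bash
python3 -c "
from h import *
st()"
```

```text
t 5.92 pos [0.5215 0.1993 0.105 ] yaw 146.40 tilt [-0.0032 -0.0013] F [-5.52 -2.8   9.92] M [-0.124  1.212 -0.045] q [ 0.54  0.52 -1.18  1.82  0.53  1.17  0.17] open 0.0128 g 61.8
```

{"fn": "servo_tool", "kwargs": {"moves": [[[0.0005,-0.0003,0,0,0,-0.1,1],[0.001,-0.0006,0,0,0,-0.2,1],[0.0013,-0.0009,0,0,0,-0.3,1],[0.0017,-0.0012,0,0,0,-0.4,1],[0.002,-0.0014,0,0,0,-0.5,1]]]}}

```text
clock: 6.33
tool_pos: [0.5209, 0.1991, 0.105]
ee_rot: [-0.508, -3.1, 0.001]
contact_force: [-1.0, -1.2, 6.6]
opening: 0.0132
grip_force: 61.3
```

```bash
python3 -c "
from h import *
st()"
```

```text
t 6.33 pos [0.5209 0.1991 0.105 ] yaw 161.38 tilt [-0.0005 -0.0004] F [-0.98 -1.21  6.59] M [-0.053  0.42  -0.088] q [ 0.57  0.56 -1.23  1.82  0.57  1.18  0.4 ] open 0.0132 g 61.3
```

{"fn": "servo_tool", "kwargs": {"moves": [[[0,0,0,0,0,-0.1,1],[0,0,0,0,0,-0.2,1],[0,0,0,0,0,-0.3,1],[0,0,0,0,0,-0.4,1],[0,0,0,0,0,-0.4,1]]]}}

```text
clock: 6.75
tool_pos: [0.5207, 0.1992, 0.105]
ee_rot: [-0.182, -3.135, 0.001]
contact_force: [-0.9, -1.4, 7.3]
opening: 0.0128
grip_force: 61.5
```

```bash
python3 -c "
from h import *
st()
p=get_state()['tool_pos'];print(go(p+np.array([.2317,-.973,0])*.1,171))"
```

```text
t 6.75 pos [0.5207 0.1992 0.105 ] yaw 173.37 tilt [-0.0013 -0.0004] F [-0.88 -1.41  7.32] M [-0.212  0.661  0.063] q [ 0.59  0.59 -1.27  1.82  0.61  1.2   0.59] open 0.0128 g 61.5
([-0.0428, -0.1175, 0.0], [-0.001, -0.0024, 0.079])
```

{"fn": "servo_tool", "kwargs": {"moves": [[[-0.0032,-0.0088,0,0,0,0,1],[-0.0064,-0.0176,0,0,0,0,1],[-0.0096,-0.0264,0,0,0,0,1],[-0.0128,-0.0352,0,0,0,0,1],[-0.016,-0.044,0,0,0,0,1],[-0.0192,-0.0528,0,0,0,0,1],[-0.0224,-0.0616,0,0,0,0,1],[-0.0256,-0.0705,0,0,0,0,1],[-0.0288,-0.0793,0,0,0,0,1],[-0.032,-0.0881,0,0,0,0,1],[-0.0352,-0.0969,0,0,0,0,1],[-0.0384,-0.1057,0,0,0,0,1]]]}}

```text
clock: 7.75
tool_pos: [0.5421, 0.1118, 0.105]
ee_rot: [0.183, 3.136, 0.002]
contact_force: [0.5, 1.8, 5.3]
opening: 0.013
grip_force: 61.3
```

```bash
python3 - <<'E'
from h import *
import pickle
st();cs={n:cam(n) for n in("top","scene")};pickle.dump(cs,open("c1.pkl","wb"))
a=cs["top"]["img"][160:260,175:370];b=cs["scene"]["img"][195:275,205:405]
a=cv2.resize(a,None,fx=4,fy=4,interpolation=cv2.INTER_CUBIC);b=cv2.resize(b,(780,312),interpolation=cv2.INTER_CUBIC)
cv2.imwrite("pics/crop1.png",np.vstack([a[20:300],b]))
E
```

```text
t 7.75 pos [0.5421 0.1118 0.105 ] yaw 173.30 tilt [0.0006 0.0014] F [0.52 1.8  5.33] M [0.585 0.325 0.067] q [ 0.77  0.59 -1.28  1.83  0.61  1.2   0.75] open 0.0130 g 61.3
```

View pics/crop1.png

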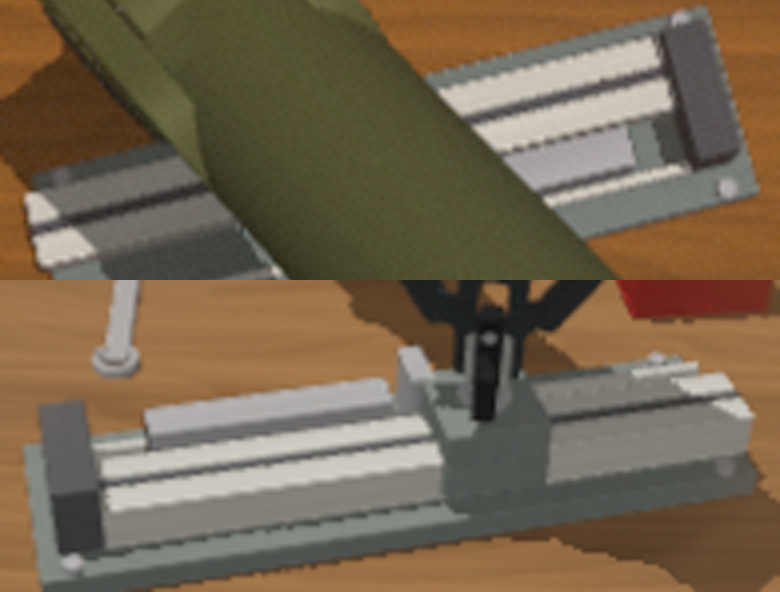

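The carriage slides with the knob. The plate (crop 405,380) is almost at the tube's end (390,385), which still has a gap to the block. I'll keep closing it up.

{"fn": "servo_tool", "kwargs": {"moves": [[[-0.0015,-0.004,0,0,0,0,1],[-0.003,-0.008,0,0,0,0,1],[-0.0044,-0.012,0,0,0,0,1],[-0.0058,-0.016,0,0,0,0,1],[-0.0073,-0.02,0,0,0,0,1],[-0.0087,-0.024,0,0,0,0,1],[-0.0102,-0.028,0,0,0,0,1],[-0.0116,-0.032,0,0,0,0,1],[-0.0131,-0.036,0,0,0,0,1],[-0.0145,-0.04,0,0,0,0,1],[-0.0145,-0.04,0,0,0,0,1]]]}}

```text
clock: 8.77
tool_pos: [0.5504, 0.0783, 0.105]
ee_rot: [0.184, 3.135, 0.002]
contact_force: [1.3, 1.4, 5.5]
opening: 0.0133
grip_force: 61.3
```

```bash
python3 -c "
from h import *
st()"
```

```text
t 8.77 pos [0.5504 0.0783 0.105 ] yaw 173.27 tilt [0.0012 0.0009] F [1.31 1.37 5.47] M [0.44  0.204 0.102] q [ 0.83  0.59 -1.28  1.82  0.61  1.2   0.8 ] open 0.0133 g 61.3
```

{"fn": "servo_tool", "kwargs": {"moves": [[[-0.0004,-0.0012,0,0,0,0,1],[-0.0009,-0.0024,0,0,0,0,1],[-0.0013,-0.0035,0,0,0,0,1],[-0.0017,-0.0047,0,0,0,0,1]]]}}

```text
clock: 9.1
tool_pos: [0.5511, 0.0753, 0.105]
ee_rot: [0.183, 3.135, 0.003]
contact_force: [2.4, 3.5, 5.0]
opening: 0.0129
grip_force: 61.2
```

{"fn": "servo_tool", "kwargs": {"moves": [[[-0.0004,-0.0012,0,0,0,0,1],[-0.0009,-0.0024,0,0,0,0,1]]]}}

```text
clock: 9.27
tool_pos: [0.5515, 0.0733, 0.105]
ee_rot: [0.183, 3.135, 0.003]
contact_force: [1.8, 3.1, 5.1]
opening: 0.0132
grip_force: 61.2
```

```bash
python3 -c "
from h import *
st()"
```

```text
t 9.27 pos [0.5515 0.0733 0.105 ] yaw 173.33 tilt [0.0013 0.0017] F [1.79 3.14 5.1 ] M [ 0.851  0.243 -0.034] q [ 0.84  0.59 -1.28  1.82  0.61  1.2   0.81] open 0.0132 g 61.2
```

{"fn": "servo_tool", "kwargs": {"moves": [[[-0.0004,-0.0012,0,0,0,0,1],[-0.0009,-0.0024,0,0,0,0,1],[-0.0009,-0.0024,0,0,0,0,1]]]}}

```text
clock: 9.52
tool_pos: [0.5522, 0.071, 0.105]
ee_rot: [0.183, 3.135, 0.002]
contact_force: [2.2, 3.3, 5.0]
opening: 0.013
grip_force: 61.2
```

{"fn": "servo_tool", "kwargs": {"moves": [[[-0.0004,-0.0012,0,0,0,0,1],[-0.0009,-0.0024,0,0,0,0,1],[-0.0009,-0.0024,0,0,0,0,1]]]}}

```text
clock: 9.77
tool_pos: [0.5526, 0.069, 0.105]
ee_rot: [0.183, 3.135, 0.002]
contact_force: [1.1, 2.7, 5.7]
opening: 0.0127
grip_force: 61.3
```

{"fn": "servo_tool", "kwargs": {"moves": [[[-0.0004,-0.0012,0,0,0,0,1],[-0.0009,-0.0024,0,0,0,0,1],[-0.0009,-0.0024,0,0,0,0,1]]]}}

```text
clock: 10.02
tool_pos: [0.5531, 0.0671, 0.105]
ee_rot: [0.183, 3.135, 0.002]
contact_force: [1.3, 2.6, 5.7]
opening: 0.0132
grip_force: 61.3
```

{"fn": "servo_tool", "kwargs": {"moves": [[[-0.0004,-0.0012,0,0,0,0,1],[-0.0009,-0.0024,0,0,0,0,1],[-0.0009,-0.0024,0,0,0,0,1]]]}}

```text
clock: 10.27
tool_pos: [0.5532, 0.0665, 0.105]
ee_rot: [0.182, 3.135, 0.006]
contact_force: [1.5, 5.7, 5.6]
opening: 0.013
grip_force: 61.2
```

```bash
python3 - <<'E'
from h import *
import pickle
st();cs={n:cam(n) for n in("top","scene")};pickle.dump(cs,open("c2.pkl","wb"))
a=cs["top"]["img"][160:260,175:370];b=cs["scene"]["img"][195:275,205:405]
a=cv2.resize(a,None,fx=4,fy=4,interpolation=cv2.INTER_CUBIC);b=cv2.resize(b,(780,312),interpolation=cv2.INTER_CUBIC)
cv2.imwrite("pics/crop2.png",np.vstack([a[20:300],b]))
E
```

```text
t 10.27 pos [0.5532 0.0665 0.105 ] yaw 173.37 tilt [0.0011 0.0035] F [1.46 5.74 5.64] M [ 1.178  0.251 -0.091] q [ 0.85  0.6  -1.28  1.82  0.61  1.2   0.83] open 0.0130 g 61.2
```

View pics/crop2.png

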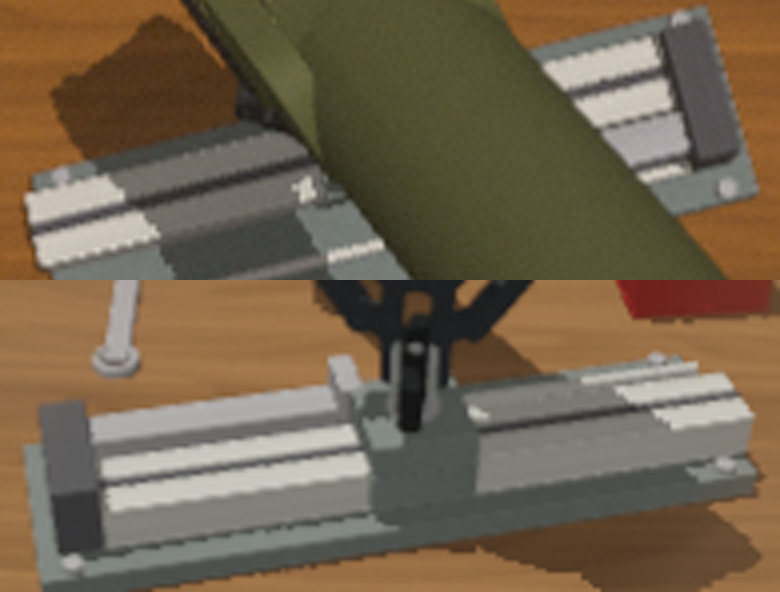

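The tube is closed up: in the scene crop, its end is at the block (92,425) and the plate is at (345,390). The force rose and the motion stopped. I'll preload slightly, then tighten.

{"fn": "servo_tool", "kwargs": {"moves": [[[-0.0004,-0.0012,0,0,0,0,1],[-0.0009,-0.0024,0,0,0,0,1],[-0.0009,-0.0024,0,0,0,0,1]]]}}

```text
clock: 10.62
tool_pos: [0.5533, 0.0664, 0.1051]
ee_rot: [0.179, 3.136, 0.009]
contact_force: [1.1, 8.2, 3.2]
opening: 0.0131
grip_force: 61.0
```

```bash
python3 -c "
from h import *
st()"
```

```text
t 10.62 pos [0.5533 0.0664 0.1051] yaw 173.45 tilt [0.0008 0.006 ] F [1.12 8.19 3.24] M [ 1.877  0.335 -0.035] q [ 0.85  0.6  -1.28  1.82  0.61  1.2   0.83] open 0.0131 g 61.0
```

{"fn": "servo_tool", "kwargs": {"moves": [[[0,0,0,0,0,0.1,1],[0,0,0,0,0,0.2,1],[0,0,0,0,0,0.3,1],[0,0,0,0,0,0.4,1],[0,0,0,0,0,0.4,1]]]}}

```text
clock: 11.03
tool_pos: [0.5534, 0.0669, 0.1051]
ee_rot: [0.509, 3.1, 0.01]
contact_force: [1.6, 10.6, 1.9]
opening: 0.013
grip_force: 60.8
```

```bash
python3 -c "
from h import *
st()"
```

```text
t 11.03 pos [0.5534 0.0669 0.1051] yaw 161.36 tilt [0.0015 0.0063] F [ 1.62 10.63  1.86] M [ 2.148  0.184 -0.043] q [ 0.83  0.56 -1.24  1.82  0.57  1.18  0.65] open 0.0130 g 60.8
```

{"fn": "servo_tool", "kwargs": {"moves": [[[0,0,0,0,0,0.1,1],[0,0,0,0,0,0.2,1],[0,0,0,0,0,0.3,1]]]}}

```text
clock: 11.28
tool_pos: [0.5536, 0.0673, 0.1051]
ee_rot: [0.75, 3.051, 0.012]
contact_force: [2.7, 11.4, 1.5]
opening: 0.013
grip_force: 60.7
```

```bash
python3 -c "
from h import *
st()"
```

```text
t 11.28 pos [0.5536 0.0673 0.1051] yaw 152.37 tilt [0.0018 0.0072] F [ 2.74 11.36  1.47] M [2.29  0.094 0.146] q [ 0.81  0.54 -1.21  1.82  0.54  1.17  0.51] open 0.0130 g 60.7
```

{"fn": "servo_tool", "kwargs": {"moves": [[[0,0,0,0,0,0.1,1],[0,0,0,0,0,0.2,1],[0,0,0,0,0,0.3,1]]]}}

```text
clock: 11.53
tool_pos: [0.5538, 0.0677, 0.1051]
ee_rot: [-0.987, -2.982, -0.013]
contact_force: [3.0, 10.6, 0.8]
opening: 0.013
grip_force: 60.6
```

```bash
python3 -c "
from h import *
st()"
```

```text
t 11.53 pos [0.5538 0.0677 0.1051] yaw 143.37 tilt [0.0024 0.0078] F [ 3.02 10.61  0.77] M [ 2.46  -0.152  0.114] q [ 0.79  0.52 -1.18  1.82  0.52  1.15  0.37] open 0.0130 g 60.6
```

{"fn": "servo_tool", "kwargs": {"moves": [[[0,0,0,0,0,0.1,1],[0,0,0,0,0,0.2,1],[0,0,0,0,0,0.3,1]]]}}

```text
clock: 11.78
tool_pos: [0.554, 0.068, 0.1051]
ee_rot: [-1.218, -2.896, -0.014]
contact_force: [3.9, 12.1, 0.7]
opening: 0.0129
grip_force: 60.5
```

```bash
python3 -c "
from h import *
st()"
```

```text
t 11.78 pos [0.554  0.068  0.1051] yaw 134.38 tilt [0.0031 0.0083] F [ 3.91 12.13  0.66] M [ 2.684 -0.295  0.098] q [ 0.77  0.5  -1.15  1.82  0.49  1.14  0.23] open 0.0129 g 60.5
```

{"fn": "servo_tool", "kwargs": {"moves": [[[0,0,0,0,0,0.1,1],[0,0,0,0,0,0.2,1]]]}}

```text
clock: 11.95
tool_pos: [0.5542, 0.0682, 0.1051]
ee_rot: [-1.367, -2.828, -0.015]
contact_force: [5.3, 12.3, 0.2]
opening: 0.0134
grip_force: 60.4
```

```bash
python3 -c "
from h import *
st()"
```

```text
t 11.95 pos [0.5542 0.0682 0.1051] yaw 128.39 tilt [0.0036 0.0086] F [ 5.27 12.29  0.23] M [ 2.776 -0.368  0.229] q [ 0.76  0.48 -1.13  1.82  0.47  1.14  0.14] open 0.0134 g 60.4
```

{"fn": "servo_tool", "kwargs": {"moves": [[[0,0,0,0,0,0.1,1],[0,0,0,0,0,0.2,1]]]}}

```text
clock: 12.12
tool_pos: [0.5544, 0.0683, 0.1051]
ee_rot: [-1.513, -2.752, -0.015]
contact_force: [6.1, 12.1, -1.6]
opening: 0.0131
grip_force: 60.3
```

```bash
python3 -c "
from h import *
st()"
```

```text
t 12.12 pos [0.5544 0.0683 0.1051] yaw 122.41 tilt [0.004  0.0088] F [ 6.07 12.05 -1.6 ] M [ 2.455 -0.741  0.253] q [ 0.75  0.47 -1.11  1.82  0.46  1.13  0.05] open 0.0131 g 60.3
```

{"fn": "servo_tool", "kwargs": {"moves": [[[0,0,0,0,0,0.1,1],[0,0,0,0,0,0.2,1]]]}}

```text
clock: 12.28
tool_pos: [0.5546, 0.0684, 0.1051]
ee_rot: [-1.654, -2.67, -0.016]
contact_force: [5.9, 13.0, -1.8]
opening: 0.0125
grip_force: 60.3
```

```bash
python3 -c "
from h import *
st()"
```

```text
t 12.28 pos [0.5546 0.0684 0.1051] yaw 116.43 tilt [0.0045 0.0088] F [ 5.94 12.96 -1.82] M [ 2.706 -0.608  0.374] q [ 0.73  0.46 -1.08  1.82  0.44  1.12 -0.04] open 0.0125 g 60.3
```

{"fn": "servo_tool", "kwargs": {"moves": [[[0,0,0,0,0,0.1,1],[0,0,0,0,0,0.2,1]]]}}

```text
clock: 12.45
tool_pos: [0.5549, 0.0685, 0.1052]
ee_rot: [-1.791, -2.58, -0.016]
contact_force: [7.3, 12.9, -3.0]
opening: 0.0133
grip_force: 60.2
```

```bash
python3 -c "
from h import *
st()"
```

```text
t 12.45 pos [0.5549 0.0685 0.1052] yaw 110.45 tilt [0.005 0.009] F [ 7.27 12.89 -3.01] M [ 2.736 -0.72   0.437] q [ 0.72  0.45 -1.06  1.82  0.43  1.12 -0.14] open 0.0133 g 60.2
```

{"fn": "servo_tool", "kwargs": {"moves": [[[0,0,0,0,0,0.1,1],[0,0,0,0,0,0.2,1]]]}}

```text
clock: 12.62
tool_pos: [0.5551, 0.0686, 0.1052]
ee_rot: [-1.923, -2.483, -0.017]
contact_force: [8.7, 14.7, -2.3]
opening: 0.0132
grip_force: 60.7
```

```bash
python3 -c "
from h import *
st()"
```

```text
t 12.62 pos [0.5551 0.0686 0.1052] yaw 104.47 tilt [0.0055 0.009 ] F [ 8.67 14.73 -2.32] M [ 2.762 -0.779  0.493] q [ 0.7   0.44 -1.04  1.82  0.41  1.11 -0.23] open 0.0132 g 60.7
```

{"fn": "servo_tool", "kwargs": {"moves": [[[0,0,0,0,0,0.1,1],[0,0,0,0,0,0.15,1]]]}}

```text
clock: 12.78
tool_pos: [0.5553, 0.0686, 0.1052]
ee_rot: [-2.019, -2.406, -0.017]
contact_force: [8.5, 13.8, -2.9]
opening: 0.0127
grip_force: 61.7
```

```bash
python3 -c "
from h import *
st()"
```

```text
t 12.78 pos [0.5553 0.0686 0.1052] yaw 100.00 tilt [0.0059 0.009 ] F [ 8.54 13.78 -2.91] M [ 2.761 -0.703  0.638] q [ 0.69  0.43 -1.03  1.82  0.4   1.11 -0.3 ] open 0.0127 g 61.7
```

{"fn": "servo_tool", "kwargs": {"moves": [[[0,0,0,0,0,0.09,1],[0,0,0,0,0,0.09,1],[0,0,0,0,0,0.09,1]]]}}

```text
clock: 13.03
tool_pos: [0.5554, 0.0686, 0.1052]
ee_rot: [-2.073, -2.358, -0.017]
contact_force: [8.7, 14.8, -3.8]
opening: 0.0129
grip_force: 60.0
```

```bash
python3 -c "
from h import *
st()"
```

```text
t 13.03 pos [0.5554 0.0686 0.1052] yaw 97.37 tilt [0.0061 0.0091] F [ 8.69 14.79 -3.81] M [ 2.636 -0.876  0.127] q [ 0.69  0.43 -1.02  1.82  0.4   1.11 -0.34] open 0.0129 g 60.0
```

{"fn": "servo_tool", "kwargs": {"moves": [[[0.0023,0.0018,0,0,0,0,1],[0.0046,0.0037,0,0,0,0,1],[0.0046,0.0037,0,0,0,0,1]]]}}

```text
clock: 13.28
tool_pos: [0.5556, 0.0689, 0.1051]
ee_rot: [-2.075, -2.356, -0.002]
contact_force: [-1.3, 5.3, 6.3]
opening: 0.0134
grip_force: 61.5
```

```bash
python3 -c "
from h import *
st()"
```

```text
t 13.28 pos [0.5556 0.0689 0.1051] yaw 97.26 tilt [-0.0007  0.0021] F [-1.28  5.34  6.31] M [1.088 0.89  0.219] q [ 0.67  0.43 -1.01  1.82  0.4   1.12 -0.35] open 0.0134 g 61.5
```

Most of the load is off and the carriage holds. I'll open the gripper and lift away.

{"fn": "servo_tool", "kwargs": {"moves": [[[0.001,0,0,0,0,0,-1],[0.001,0,0,0,0,0,-1],[0.001,0,0,0,0,0,-1],[0.001,0,0,0,0,0,-1],[0.001,0,0,0,0,0,-1],[0.001,0,0,0,0,0,-1],[0.001,0,-0.03,0,0,0,-1],[0.001,0,-0.06,0,0,0,-1],[0.001,0,-0.1,0,0,0,-1],[0.001,0,-0.14,0,0,0,-1],[0.001,0,-0.14,0,0,0,-1]]]}}

```text
clock: 14.2
tool_pos: [0.5591, 0.0685, 0.2225]
ee_rot: [2.074, 2.35, 0.01]
contact_force: [1.5, 0.1, 1.0]
opening: 0.0855
grip_force: 0.0
```

```bash
python3 - <<'E'
from h import *
st();c=cam("wrist");cv2.imwrite("pics/w3.png",c["img"])
k=c;u0,v0=proj(k,[.555,.068,.117])[0]
m=(k["img"].max(2)<45).astype(np.uint8)
n,l,stt,ce=cv2.connectedComponentsWithStats(m)
i=min([i for i in range(1,n) if stt[i,4]>200],key=lambda i:np.hypot(*(ce[i]-[u0,v0])))
cn=max(cv2.findContours((l==i).astype(np.uint8),0,2)[0],key=cv2.contourArea)
b=cv2.boxPoints(cv2.minAreaRect(cn));b=b[np.argsort(b[:,1])];e0,e1=b[:2].mean(0),b[2:].mean(0)
P=onz(k,[e0,e1],.117);d=P[0]-P[1];print((u0,v0),e0,e1,P.mean(0).round(4),np.degrees(np.arctan2(d[1],d[0])),np.linalg.norm(d))
E
```

```text
t 14.20 pos [0.5591 0.0685 0.2225] yaw 97.14 tilt [0.0096 0.    ] F [1.52 0.14 0.96] M [ 0.064 -0.142 -0.015] q [ 0.76  0.31 -1.09  1.69  0.28  1.31 -0.26] open 0.0855 g 0.0
(np.float64(276.92392582201416), np.float64(212.69583351115008)) [274.88626 161.9638 ] [278.77402 257.2133 ] [0.5549 0.0688 0.117 ] 99.12759787073968 0.07654650261343533
```

View pics/w3.png

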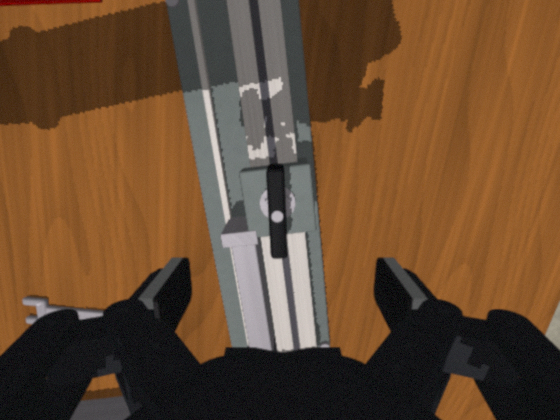

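The wrist view shows the plate at (239,238) hard against the tube's end. The knob bar runs from (275,162) to (279,257), so it has eased back only slightly. The gripper is clear, so I'm handing in.

```bash
python3 -c "
from h import *
print(ctrl.close_job())"
```

```text
the job is handed in; nothing more can be done
None
```

The job is handed in at about 14 s: I loosened the knob, closed the stop snugly on the middle-sized tube against the end block, retightened to an estimated 60–75 N press (worked out from knob angle and torque, not measured directly), and let go.

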